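Two chocolate balls from the lever dispenser into the mug

ROBOT

A 7-joint arm with a two-finger parallel gripper is mounted at the origin on a cart in front of the work surface, level with it; the furniture and walls round the work are solid. World frame = base frame: x ahead of the robot, y to its left, z up, the work surface at z = 0. Lengths are in m, angles in rad, forces in N, time in s.
With the tool pointing down it reaches from about 0.35 to 0.775 m from the base axis. Payload 3.1 kg.
Tool frame: the origin (TCP) lies between the finger pads; the fingertips stand 22 mm ahead of it and the grasp point (between the pads) lies 3 mm ahead of it (arm.finger_overhang is the distance from the TCP to the fingertips, in m); z points along the fingers, y is the line along which they close (so a half turn about z gives the same grasp; the last joint's range is limited). The gripper opens to 85 mm and grips with 20 to 120 N. Pads are 22 mm wide; open, the fingers measure 114 mm over their backs; the gripper's body (76 mm by 85 mm) begins 54 mm behind the grasp point. The pads swing forward as they close: fully open they stand 13 mm farther back than shut.
Start: joints at [1.204, 0.311, 0.014, 1.512, -0.004, 1.319, -0.027], TCP at [0.176, -0.521, 0.253] pointing down, gripper open.
Joint ranges: [-2.7, 2.7], [-0.3, 1.91], [-1.27, 1.3], [0.12, 2.57], [-1.44, 4.58], [0.2, 2.03], [-3.05, 3.05]. Speed limits (rad/s): [2.79, 2.79, 3.14, 3.14, 3.14, 3.14, 3.14].

INTERFACE

Orientations are given as a rotation vector (axis times angle).
In Python, from plant import status, snapshot, calibration, arm gives the robot as it stands.
- The arm moves only by the tool carry_out, never from a script. Its argument "steps" is a list of rows, each a list of 3 entries, a list of its own where there are three numbers: the opening, from 0 (shut) to 1 (fully open), then the shift along the tool's x, y, z each as a share of 250 mm, from -1 to 1, then the turn about the tool's z as a share of pi rad, from -1 to 1. In form: [[grip, [x, y, z], yaw], ...]. A call has exactly 10 rows; each row is the pose to reach, as a shift and turn from the pose commanded when the call began, along the tool's axes at that moment, turning the shorter way round; what a row does not reach only later rows make up. A row lasts 1/8 s, in which the tool goes at most 62.5 mm and 10.7 degrees, less where a joint would pass 70% of its speed; a pose out of reach is approached as far as the arm can. A call with a number of a shift or a turn outside -1 to 1 is refused whole. A call with a gripper value outside its range is refused whole. The fingers move at their own pace and stop on an object; "grip_force" is the grip in N (left out, the last holds). Time passes only in rows, so rows that repeat a pose let the fingers close, or fill a call up. It gives the time, the measured TCP pose, the force, the opening and the grip force at its end, in the units of the state.
- status.state(): the state, without advancing time (a new reading comes with each control period).
- snapshot(name): name is "side" or "top" or "wrist"; returns the picture (480x640x3 uint8, blue, green, red); there is no depth.
- calibration(name): a dict with "intrinsics" (3x3 intrinsics, pixels), "view" (4x4, takes a point from world to camera coordinates). Camera axes: x right, y down, z forward; pixel columns grow to the right and rows downward; lengths in m; the calibration is good to about 2 mm. A picture is of the moment at which its call begins: read the wrist's pose just before it. calibration takes no time and is no camera call; for the wrist camera it gives the pose at the moment of the call.
- arm.finish_job(): hands the job in; it is judged then, once.
The state is a dict: "time_s": time; "qpos": joint angles; "qvel": joint speeds; "joint_efforts": joint torques, N m; "position": TCP position; "ee_rot": TCP orientation; "force": force on the tool from outside, world axes, zero at the start; "torque": the same for the moment, N m; "grip_width": opening from 0.0 (shut) to 1.0 (fully open); "gripper_force": force on a finger pad.
Only numpy, scipy, OpenCV 4.12 (cv2) and the standard library are available. Lean on these libraries where they do the work, as an engineer would, in place of code of your own. Each camera call takes 0.05 s, during which the arm holds its last target. There are 200 camera calls.

TASK

Get two chocolate balls into the mug under the dispenser for a hot chocolate: tilt the dispenser's spring lever well over to the side where the mug stands, hold it there for about a second so that one ball drops, and let it spring back upright to load the next ball; then do exactly the same once more. No ball may land in the glass or on the worktop, and the mug, the glass and the canister beside the dispenser stay standing where they are.

Things in the scene. Friction and masses are not known exactly. Their poses are not given: they have to be found in the camera images.
- dispenser: Fixed white twin-tube dispenser for chocolate balls, 165 deep x 250 wide x 316 high. Origin mid-foot on the worktop; x to its back (away from the robot at yaw 0), y to its left as the robot sees it, z up. Mug and glass stand on its 12 mm base plate under its head (z 123 to 187). Two clear tubes, 47 mm across, rise from the head at x = 0, y = +38 and -38 to z = 316 with stoppers.
- outlet_left (a point): Lower mouth of the left outlet, at (0, 70, 123) mm in the dispenser's frame. Tilting the lever left moves a shuttle in the head that carries one ball from the left tube to here and drops it; tilt it 0.4 rad or more. When the lever is upright again the next ball of that tube falls into the shuttle: one ball a stroke.
- outlet_right (a point): Lower mouth of the right outlet, at (0, -70, 123) mm in the dispenser's frame; tilting the lever right drops one ball of the right tube here in the same way.
- lever (a joint): Tilt of the lever in rad: 0 upright (spring centre), positive = knob to the dispenser's left (+y), negative = to its right; hard stops at +-0.5. The spring resists with about 5 N at the knob at full tilt and brings the lever back to 0 in about half a second when it is let go.
- lever_knob (a point): Centre of the black ball knob (34 mm diameter) at the free top end of the lever, moving with it. Upright it stands at (-104, 0, 235) mm in the dispenser's frame, 80 mm in front of the tubes. Below it a 10 mm steel rod slopes down and back to (-58, 0, 171) and then straight down to the pivot.
- lever_pivot (a point): Pivot of the lever, fixed on the front of the dispenser at (-58, 0, 93) mm in its frame; the lever turns about the dispenser's x axis through it, so the knob swings at 142 mm radius.
- mug_center (a point): Centre of the round body (half-way up, 50 mm) of the loose green and white mug, 78 mm across, 101 high, inside about 64 across and 94 deep, with its handle roughly to the dispenser's front. It stands on the base plate under one of the two outlets, left or right.
- glass_center (a point): Centre (half-way up) of the loose clear glass, 82 mm across, 86 high, that stands under the other outlet.
- canister_center (a point): Centre (half-way up) of a loose green canister with a wooden lid, 87 mm across, 120 high, standing to the right of the dispenser; a bystander.
- ball_left_1_center (a point): Centre of a loose brown chocolate ball, 36 mm diameter, 22 g: number 1 from the bottom in the left tube at the start (four in each tube, number 1 already in the shuttle's pocket; they leave the tube in this order).
- ball_left_2_center (a point): Centre of a loose brown chocolate ball, 36 mm diameter, 22 g: number 2 from the bottom in the left tube at the start (four in each tube, number 1 already in the shuttle's pocket; they leave the tube in this order).
- ball_left_3_center (a point): Centre of a loose brown chocolate ball, 36 mm diameter, 22 g: number 3 from the bottom in the left tube at the start (four in each tube, number 1 already in the shuttle's pocket; they leave the tube in this order).
- ball_right_1_center (a point): Centre of a loose brown chocolate ball, 36 mm diameter, 22 g: number 1 from the bottom in the right tube at the start (four in each tube, number 1 already in the shuttle's pocket; they leave the tube in this order).
- ball_right_2_center (a point): Centre of a loose brown chocolate ball, 36 mm diameter, 22 g: number 2 from the bottom in the right tube at the start (four in each tube, number 1 already in the shuttle's pocket; they leave the tube in this order).
- ball_right_3_center (a point): Centre of a loose brown chocolate ball, 36 mm diameter, 22 g: number 3 from the bottom in the right tube at the start (four in each tube, number 1 already in the shuttle's pocket; they leave the tube in this order).

How it is judged:
On the way, in this order (a step that is already met when the one before it is completed fails the run):
1. the lever is held well over (more than 0.36 rad) towards the mug (((y of mug_center in the frame of dispenser above 0 m and value of joint lever above 0.36 rad) or (y of mug_center in the frame of dispenser below 0 m and value of joint lever below -0.36 rad))), for 0.4 s.
2. the first ball is in the mug and the lever has come back upright (within 0.07 rad) (((horizontal distance between ball_left_1_center and mug_center below 0.032 m and z of ball_left_1_center in the frame of dispenser below 0.105 m) or (horizontal distance between ball_right_1_center and mug_center below 0.032 m and z of ball_right_1_center in the frame of dispenser below 0.105 m)) and value of joint lever between -0.07 and 0.07 rad), for 0.2 s.
3. the lever is held well over towards the mug a second time (((y of mug_center in the frame of dispenser above 0 m and value of joint lever above 0.36 rad) or (y of mug_center in the frame of dispenser below 0 m and value of joint lever below -0.36 rad))), for 0.4 s.
4. the second ball is in the mug too and the lever is upright again ((((horizontal distance between ball_left_1_center and mug_center below 0.032 m and z of ball_left_1_center in the frame of dispenser below 0.105 m) and (horizontal distance between ball_left_2_center and mug_center below 0.032 m and z of ball_left_2_center in the frame of dispenser below 0.105 m)) or ((horizontal distance between ball_right_1_center and mug_center below 0.032 m and z of ball_right_1_center in the frame of dispenser below 0.105 m) and (horizontal distance between ball_right_2_center and mug_center below 0.032 m and z of ball_right_2_center in the frame of dispenser below 0.105 m))) and value of joint lever between -0.07 and 0.07 rad), for 0.2 s.
At the end, for the whole second after the job is handed in: The first two balls of the tube on the mug's side lie in the mug (centres within 32 mm of the mug's axis, below its rim), the third is still in the dispenser, the lever is upright within 0.07 rad, and the mug stands upright and at rest; mug, glass and canister are within 30 mm of where they stood ((((horizontal distance between ball_left_1_center and mug_center below 0.032 m and z of ball_left_1_center in the frame of dispenser below 0.105 m) and (horizontal distance between ball_left_2_center and mug_center below 0.032 m and z of ball_left_2_center in the frame of dispenser below 0.105 m) and z of ball_left_3_center in the frame of dispenser above 0.13 m) or ((horizontal distance between ball_right_1_center and mug_center below 0.032 m and z of ball_right_1_center in the frame of dispenser below 0.105 m) and (horizontal distance between ball_right_2_center and mug_center below 0.032 m and z of ball_right_2_center in the frame of dispenser below 0.105 m) and z of ball_right_3_center in the frame of dispenser above 0.13 m)) and value of joint lever between -0.07 and 0.07 rad and angle between mug_center's own z axis and vertical below 0.1 rad and distance of each of mug_center, glass_center, canister_center from where it was at the start of the episode below 0.03 m and linear speed of mug below 0.03 m/s); the robot touches nothing.
It fails at once if a ball falls anywhere but into the mug ((z of ball_left_1_center in the frame of dispenser below 0.125 m and horizontal distance between ball_left_1_center and mug_center above 0.045 m) or (z of ball_left_2_center in the frame of dispenser below 0.125 m and horizontal distance between ball_left_2_center and mug_center above 0.045 m) or (z of ball_left_3_center in the frame of dispenser below 0.125 m and horizontal distance between ball_left_3_center and mug_center above 0.045 m) or (z of ball_right_1_center in the frame of dispenser below 0.125 m and horizontal distance between ball_right_1_center and mug_center above 0.045 m) or (z of ball_right_2_center in the frame of dispenser below 0.125 m and horizontal distance between ball_right_2_center and mug_center above 0.045 m) or (z of ball_right_3_center in the frame of dispenser below 0.125 m and horizontal distance between ball_right_3_center and mug_center above 0.045 m)).
It fails at once if a third ball is let out (z of any of ball_left_3_center, ball_right_3_center in the frame of dispenser below 0.125 m).
It fails at once if the lever is tilted towards the glass ((y of mug_center in the frame of dispenser above 0 m and value of joint lever below -0.2 rad) or (y of mug_center in the frame of dispenser below 0 m and value of joint lever above 0.2 rad)).
It fails at once if the mug, the glass or the canister is knocked over or shoved away (distance of any of mug_center, glass_center, canister_center from where it was at the start of the episode above 0.04 m or angle between any of mug_center, glass_center, canister_center's own z axis and vertical above 0.4 rad).
It also fails if it takes over 51 s, if anything falls off the work surface, if the arm or the gripper's body presses on something with over 40 N, if the wrist force passes 120 N, or if a joint passes its speed limit or range.

## Working session

There is one attempt and no reset: what is moved stays moved. The work goes in short steps, Python scripts to look and compute and a tool call to move; the robot and the scene stay as the last step left them, time stands still between calls to the robot, and variables do not carry over. Pictures are saved under pics/ and viewed, at most 10 in all, crops included, and the job is handed in when it is done.

Besides the shell and the picture viewer there is one more tool, called after ">>>" by a JSON object that holds its "method" and its "body". carry_out: Moves the arm, as the interface text tells. Its arguments: {"type":"object","properties":{"steps":{"type":"array"},"grip_force":{"type":"number"}},"required":["steps"]}

```bash
mkdir -p pics; ls; python3 - <<'E'
from plant import status,snapshot,calibration
import cv2
s=status.state();print(s)
for n in("side","top"):
    im=snapshot(n);cv2.imwrite(f"pics/{n}0.png",im);c=calibration(n);print(n,c["intrinsics"],c["view"])
E
```

```text
pics
{'time_s': 0.0, 'qpos': array([ 1.20429575,  0.31175955,  0.01401354,  1.51303864, -0.00436811,
        1.31917361, -0.02720864]), 'qvel': array([ 0.00076997,  0.00046898, -0.00039754, -0.00185719, -0.00283061,
       -0.00119539, -0.00144082]), 'joint_efforts': array([ 1.42237445e-04, -3.79918671e+01,  1.45949498e-01, -2.30592996e+01,
        1.22354334e-02,  1.35394139e-02,  2.32250306e-05]), 'position': array([ 0.17529814, -0.52061954,  0.2522099 ]), 'ee_rot': array([-3.09797887e+00, -5.07671387e-01,  8.03144545e-04]), 'force': array([ 0.10003291,  0.20429727, -0.65125155]), 'torque': array([ 0.02852555,  0.00839251, -0.03197775]), 'gripper_force': 0.0, 'grip_width': 0.9966751877145704}
side [[596.25882817   0.         313.966121  ]
 [  0.         596.25882817 238.26291408]
 [  0.           0.           1.        ]] [[-0.92620444 -0.37700274  0.00377691  0.46152035]
 [-0.23502522  0.56950899 -0.78766913  0.3416776 ]
 [ 0.29480244 -0.73043031 -0.61608691  0.64853307]
 [ 0.          0.          0.          1.        ]]
top [[470.12006984   0.         324.88671201]
 [  0.         470.12006984 231.68010708]
 [  0.           0.           1.        ]] [[ 0.00869954 -0.99931084 -0.03608542 -0.15068567]
 [-0.98249614 -0.00182675 -0.18627398  0.56645319]
 [ 0.18607969  0.03707428 -0.98183494  0.89620782]
 [ 0.          0.          0.          1.        ]]
```

View pics/side0.png

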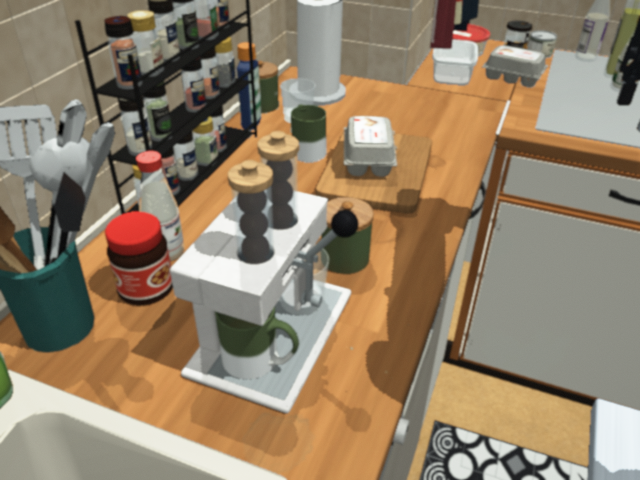

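View pics/top0.png

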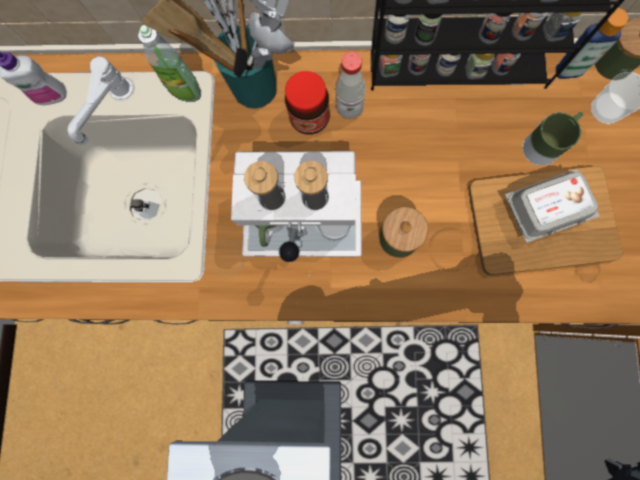

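The mug is the near item in the side view (handle at about (285,340)) and on the left in the top view (264,235). So it stands under the left outlet, +y, with the glass on the right. The knob is at about (345,223) in the side view and (289,252) in the top view. Next I'll triangulate the knob and stoppers and get the yaw from the base plate.

```bash
cat > h.py <<'E'
import numpy as np,cv2
from plant import status,snapshot,calibration
def blob(im,guess,r,lim):
    x,y=guess;m=np.zeros(im.shape[:2],np.uint8);m[y-r:y+r,x-r:x+r]=255
    m&=(im.max(2)<lim).astype(np.uint8)*255
    m=cv2.morphologyEx(m,cv2.MORPH_OPEN,np.ones((7,7),np.uint8))
    c=max(cv2.findContours(m,0,2)[0],key=cv2.contourArea)
    return np.array(cv2.minEnclosingCircle(c)[0]),cv2.minEnclosingCircle(c)[1]
def tri(ps,pt):
    P=[calibration(n)["intrinsics"]@calibration(n)["view"][:3] for n in("side","top")]
    X=cv2.triangulatePoints(P[0],P[1],np.float64(ps).reshape(2,1),np.float64(pt).reshape(2,1))
    return (X[:3]/X[3]).ravel()
def plane(n,p,z):
    c=calibration(n);R=c["view"][:3,:3];C=-R.T@c["view"][:3,3]
    d=R.T@np.linalg.inv(c["intrinsics"])@[p[0],p[1],1]
    return C+d*(z-C[2])/d[2]
E
python3 - <<'E'
from h import *
s=cv2.imread("pics/side0.png");t=cv2.imread("pics/top0.png")
a,ra=blob(s,(345,223),20,50);b,rb=blob(t,(289,252),16,50)
print(a,ra,b,rb,tri(a,b))
for x,y in((250,178),(278,146)),((0,0),(0,0)):pass
print("stopL",tri((250,172),(261,174)),"stopR",tri((278,142),(311,174)))
for p in((243,255),(361,256),(361,181)):print("plate top",plane("top",p,.012))
for p in((185,372),(291,405),(351,290)):print("plate side",plane("side",p,.006))
# knob-cap check: head top front edge
for p in((233,221),(355,221)):print("head",plane("top",p,.187))
E
```

```text
[344. 224.] 13.928488731384277 [288.93978882 251.29057312] 9.2315092086792 [ 0.4997596  -0.09733723  0.23623079]
stopL [ 0.60481726 -0.0611214   0.30601222] stopR [ 0.60439871 -0.136366    0.30652109]
plate top [0.52459655 0.02467609 0.012     ]
plate top [ 0.52341827 -0.22150788  0.012     ]
plate top [ 0.68480229 -0.22240881  0.012     ]
plate side [0.68505046 0.0190668  0.006     ]
plate side [0.52576627 0.01328732 0.006     ]
plate side [ 0.52608543 -0.22736863  0.006     ]
head [0.55997058 0.00714186 0.187     ]
head [ 0.56018361 -0.204538    0.187     ]
```

```bash
python3 - <<'E'
from h import *
t=cv2.imread("pics/top0.png")[140:290,200:400];s=cv2.imread("pics/side0.png")[120:420,160:400]
cv2.imwrite("pics/topc.png",cv2.resize(t,None,fx=4,fy=4,interpolation=2))
E
```

```text
(no output)
```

View pics/topc.png

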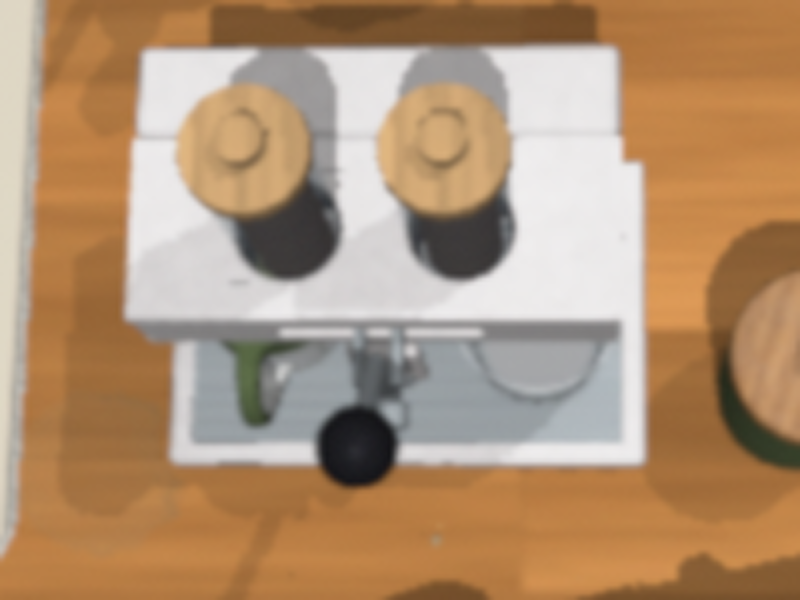

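Every check agrees: the knob is at (0.500, -0.097, 0.236), the dispenser origin at (0.604, -0.099), and the yaw is about 0. I'll push the knob towards +y with shut fingers from its right side.

>>> {"method": "carry_out", "body": {"steps": [[0,[0.1,-0.057,0],0.02],[0,[0.25,-0.14,0],0.05],[0,[0.4,-0.23,0],0.08],[0,[0.55,-0.31,0],0.103],[0,[0.7,-0.4,0],0.103],[0,[0.8,-0.46,0],0.103],[0,[0.9,-0.51,0],0.103],[0,[0.95,-0.54,0],0.103],[0,[0.95,-0.54,0],0.103],[0,[0.95,-0.54,0],0.103]]}}

```text
time_s: 1.35
position: [0.3564, -0.3187, 0.2531]
ee_rot: [3.141, -0.001, -0.002]
force: [0.4, 0.5, -0.1]
grip_width: 0.004
gripper_force: 0.0
```

>>> {"method": "carry_out", "body": {"steps": [[0,[0.08,-0.08,0],0],[0,[0.2,-0.2,0.02],0],[0,[0.32,-0.34,0.05],0],[0,[0.44,-0.48,0.08],0],[0,[0.52,-0.58,0.105],0],[0,[0.56,-0.63,0.105],0],[0,[0.574,-0.655,0.105],0],[0,[0.574,-0.655,0.105],0],[0,[0.574,-0.655,0.105],0],[0,[0.574,-0.655,0.105],0]]}}

```text
time_s: 2.6
position: [0.5003, -0.1547, 0.2272]
ee_rot: [3.141, -0.001, -0.0]
force: [0.4, -0.0, -0.0]
grip_width: 0.002
gripper_force: 0.0
```

```bash
python3 - <<'E'
from h import *
cv2.imwrite("pics/side1.png",snapshot("side"));print(status.state()["position"])
E
```

```text
[ 0.50042928 -0.15448211  0.22716457]
```

View pics/side1.png

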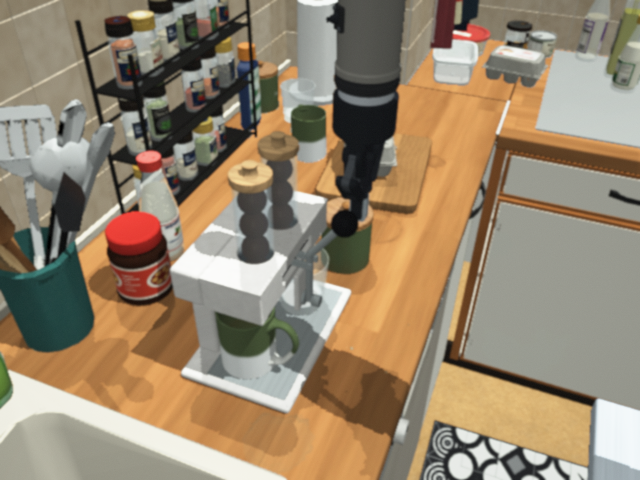

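The shut fingers are just behind the knob (345,223), which is still upright. Pushing now.

>>> {"method": "carry_out", "body": {"steps": [[0,[0,-0.04,0],0],[0,[0,-0.08,0],0],[0,[0,-0.12,0],0],[0,[0,-0.16,0.01],0],[0,[0,-0.2,0.01],0],[0,[0,-0.24,0.02],0],[0,[0,-0.28,0.02],0],[0,[0,-0.31,0.03],0],[0,[0,-0.33,0.03],0],[0,[0,-0.33,0.03],0]]}}

```text
time_s: 3.9
position: [0.5009, -0.0718, 0.2188]
ee_rot: [3.141, 0.001, -0.0]
force: [2.8, -4.9, -1.7]
grip_width: 0.004
gripper_force: 2.3
```

```bash
python3 - <<'E'
from h import *
im=snapshot("side");cv2.imwrite("pics/side2.png",im);cv2.imwrite("pics/top2.png",snapshot("top"));s=status.state();print(s["position"],s["force"])
E
```

```text
[ 0.50085593 -0.07210796  0.21885537] [ 1.30258859 -4.39687507 -3.06951953]
```

View pics/side2.png

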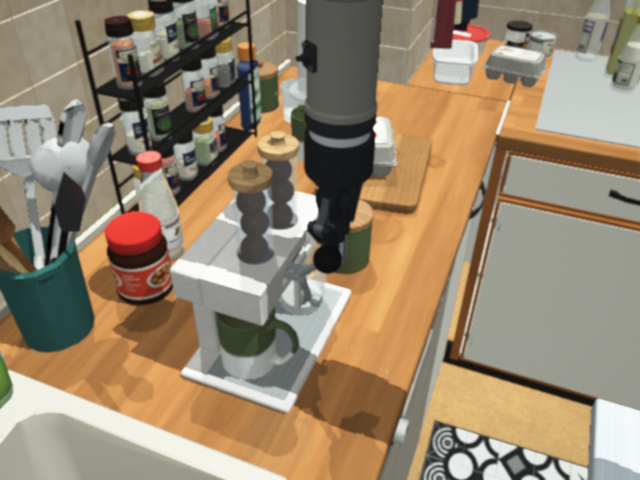

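The knob has swung to about (327,258). I'll read the tilt by projecting its arc into the image.

```bash
python3 - <<'E'
from h import *
im=cv2.imread("pics/side2.png");print(blob(im,(327,258),16,40))
c=calibration("side")
for th in(0,.3,.36,.4,.43,.46,.5):
    X=np.array([.5,-.098+.142*np.sin(th),.094+.142*np.cos(th),1]);p=c["intrinsics"]@(c["view"]@X)[:3];print(th,p[:2]/p[2])
E
```

```text
(array([327.92095947, 255.69360352]), 16.430065155029297)
0 [343.90271545 223.78266344]
0.3 [331.46805781 248.00160098]
0.36 [328.94405714 253.89560195]
0.4 [327.27098961 257.99128072]
0.43 [326.02419684 261.14437548]
0.46 [324.78624495 264.36295954]
0.5 [323.15248466 268.74934707]
```

>>> {"method": "carry_out", "body": {"steps": [[0,[0,-0.015,0.01],0],[0,[0,-0.03,0.01],0],[0,[0,-0.035,0.01],0],[0,[0,-0.035,0.01],0],[0,[0,-0.035,0.01],0],[0,[0,-0.035,0.01],0],[0,[0,-0.035,0.01],0],[0,[0,-0.035,0.01],0],[0,[0,-0.035,0.01],0],[0,[0,-0.035,0.01],0]]}}

```text
time_s: 5.25
position: [0.5007, -0.0639, 0.2161]
ee_rot: [3.14, -0.0, -0.001]
force: [2.0, -6.8, -3.3]
grip_width: 0.001
gripper_force: 3.0
```

```bash
python3 - <<'E'
from h import *
a=cv2.imread("pics/side2.png");b=snapshot("side");cv2.imwrite("pics/side3.png",b)
f=lambda i:cv2.resize(i[120:400,160:400],None,fx=1.6,fy=2,interpolation=2)
cv2.imwrite("pics/cmp3.png",np.hstack([f(a),f(b)]))
E
```

```text
(no output)
```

View pics/cmp3.png

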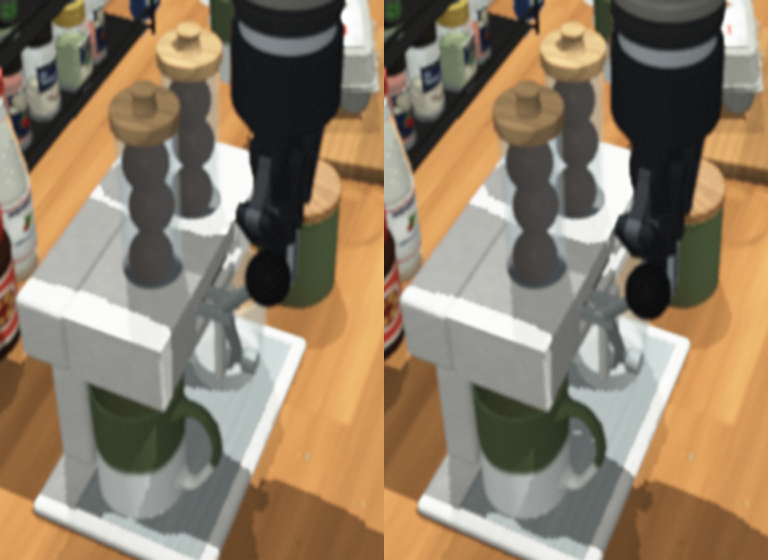

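The knob is now at about (325,265) in the side view, a tilt of about 0.46, held for over 1 s. I'll release and let it spring back.

>>> {"method": "carry_out", "body": {"steps": [[0,[0,0.06,0],0],[0,[0,0.12,-0.01],0],[0,[0,0.18,-0.02],0],[0,[0,0.24,-0.03],0],[0,[0,0.3,-0.04],0],[0,[0,0.36,-0.04],0],[0,[0,0.365,-0.04],0],[0,[0,0.365,-0.04],0],[0,[0,0.365,-0.04],0],[0,[0,0.365,-0.04],0]]}}

```text
time_s: 6.55
position: [0.5009, -0.1529, 0.227]
ee_rot: [-3.141, -0.004, 0.0]
force: [-0.5, 0.1, -0.2]
grip_width: 0.004
gripper_force: 0.0
```

```bash
python3 - <<'E'
from h import *
a=cv2.imread("pics/side2.png");b=snapshot("side");cv2.imwrite("pics/side4.png",b)
print(status.state()["position"],blob(b,(344,224),16,40))
f=lambda i:cv2.resize(i[120:400,160:400],None,fx=1.6,fy=2,interpolation=2)
cv2.imwrite("pics/cmp4.png",np.hstack([f(a),f(b)]))
E
```

```text
[ 0.50091425 -0.15298357  0.22705966] (array([346.94262695, 221.90983582]), 18.40835189819336)
```

View pics/cmp4.png

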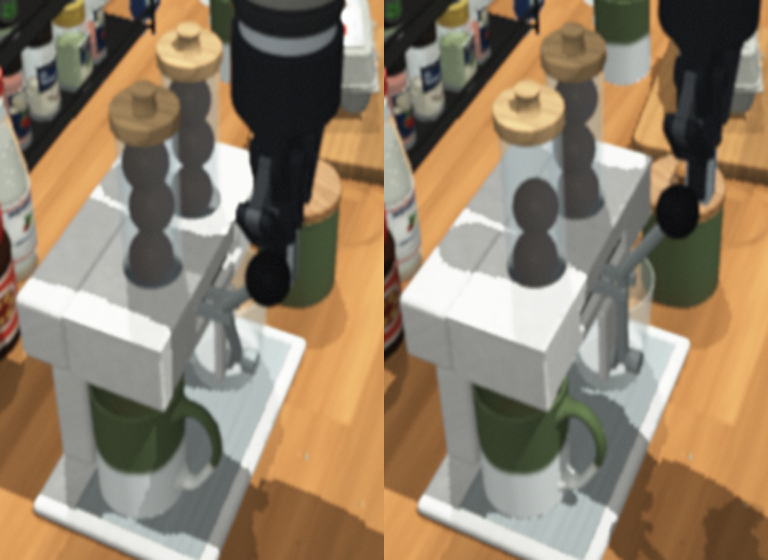

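The lever is upright again and the left tube has gone from 3 visible balls to 2, so the first ball dropped and the next one loaded. Now the second stroke.

>>> {"method": "carry_out", "body": {"steps": [[0,[0,0,0],0],[0,[0,-0.04,0],0],[0,[0,-0.08,0],0],[0,[0,-0.12,0],0],[0,[0,-0.16,0.01],0],[0,[0,-0.2,0.01],0],[0,[0,-0.24,0.02],0],[0,[0,-0.28,0.03],0],[0,[0,-0.33,0.04],0],[0,[0,-0.365,0.04],0]]}}

```text
time_s: 7.85
position: [0.501, -0.0644, 0.2164]
ee_rot: [3.137, 0.0, 0.001]
force: [3.0, -7.3, -4.5]
grip_width: 0.004
gripper_force: 3.5
```

>>> {"method": "carry_out", "body": {"steps": [[0,[0,0,0],0],[0,[0,0,0],0],[0,[0,0,0],0],[0,[0,0,0],0],[0,[0,0,0],0],[0,[0,0,0],0],[0,[0,0,0],0],[0,[0,0,0],0],[0,[0,0,0],0],[0,[0,0,0],0]]}}

```text
time_s: 9.1
position: [0.5008, -0.0643, 0.2165]
ee_rot: [3.139, -0.001, 0.0]
force: [0.2, -4.4, -0.9]
grip_width: 0.003
gripper_force: 2.5
```

>>> {"method": "carry_out", "body": {"steps": [[0,[0,0.06,0],0],[0,[0,0.12,-0.01],0],[0,[0,0.18,-0.02],0],[0,[0,0.24,-0.03],0],[0,[0,0.3,-0.04],0],[0,[0,0.36,-0.04],0],[0,[0,0.44,-0.08],0],[0,[0,0.52,-0.12],0],[0,[0,0.52,-0.12],0],[0,[0,0.52,-0.12],0]]}}

```text
time_s: 10.35
position: [0.5006, -0.1911, 0.2462]
ee_rot: [-3.14, -0.004, 0.002]
force: [-0.3, 1.0, 0.3]
grip_width: -0.002
gripper_force: 0.0
```

```bash
python3 - <<'E'
from h import *
a=cv2.imread("pics/side2.png");b=snapshot("side");t=snapshot("top")
f=lambda i:cv2.resize(i[120:400,160:400],None,fx=1.6,fy=2,interpolation=2)
cv2.imwrite("pics/cmp5.png",np.hstack([f(b),cv2.resize(t[140:280,220:440],(384,560))]))
s=status.state();print(s["position"],s["force"])
E
```

```text
[ 0.50073191 -0.19073417  0.24632877] [ 1.13910015  0.06052592 -0.42046788]
```

View pics/cmp5.png

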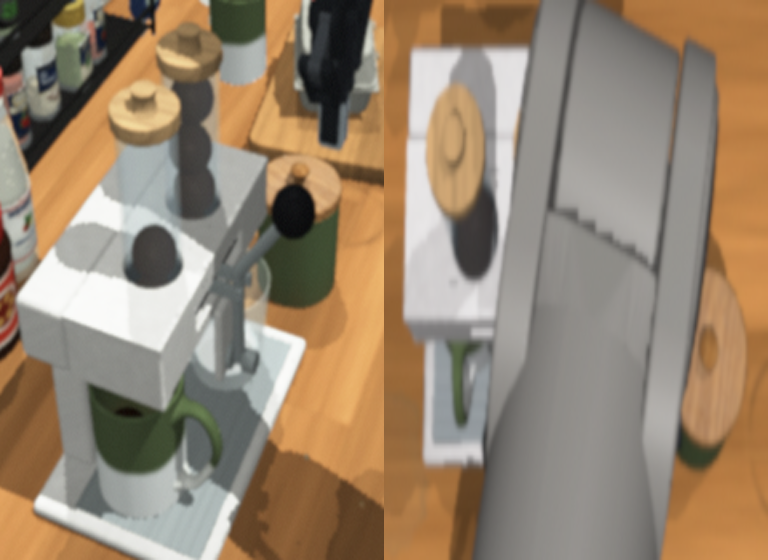

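The left tube shows 1 ball, a ball is visible inside the mug at crop (128,410), and the lever is upright. The arm is clear and nothing else has moved, so I'll hand in.

```bash
python3 -c "
from plant import arm
print(arm.finish_job())"
```

```text
the job is handed in; nothing more can be done
None
```

I worked the lever twice towards the mug and handed the job in: the pictures show the left tube two balls down, a ball visible in the mug and the lever upright; the judge's verdict was not shown.

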